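# Pack the syrup crate and scan it out

## Task

Pack the two loose brown syrup bottles into the two empty cells of the blue crate, one to a cell, carried and standing upright and set down gently rather than dropped. Then scan the full crate out: pick up the hand scanner, hold it steady for at least a second about 10 cm in front of the barcode label on the crate's end, pointing at the middle of the label, and lay it back flat on its charging pad. Leave the bottles already packed and everything else on the counter where they are.

Things in the scene. Friction and masses are not known exactly. Their poses are not given: they have to be found in the camera images.
- crate: Blue plastic bottle crate, fixed to the counter, open on top, outside 162 (x) by 240 (y) by 85 mm high, walls 6 mm. Origin: centre of its underside, z up. Six 72 mm square cells, centres at x = -39 or +39 and y = -78, 0 or +78 mm; dividers 6 mm thick, 70 mm high. Four cells hold a bottle; any two are empty.
- crate_floor (a point): Middle of the crate at the level on which bottles stand (top of the flat grey pads in the cells), 10 mm above the crate's origin; axes as the crate's. A bottle standing in a cell has its origin at this height.
- label: White barcode label, 88 wide by 48 mm high, on a sloping blue holder fixed to the crate's -y end. Origin: centre of its face, 140 mm along -y from the crate's origin and 52 mm above its underside. Its x axis points straight out of the face: along the crate's -y, tipped up 35 degrees. The holder stands out 36 mm from the crate's end wall at its foot.
- bottle_a: Brown glass syrup bottle, one of the two loose ones, on the counter, upright. Origin: centre of its underside, z up. 165 mm high in all: body 58 mm across up to 87 mm, then a shoulder narrowing to a straight black cap sleeve 31 mm across from 115 to 165 mm (the place to grip from above); cream label. About 0.4 kg.
- bottle_b: Brown glass syrup bottle, one of the two loose ones, on the counter, upright. Origin: centre of its underside, z up. 165 mm high in all: body 58 mm across up to 87 mm, then a shoulder narrowing to a straight black cap sleeve 31 mm across from 115 to 165 mm (the place to grip from above); cream label. About 0.4 kg.
- packed0: Brown glass syrup bottle, one of the four already standing in the crate (which cells varies; it has 7 mm of play each way), upright. Origin: centre of its underside, z up. 165 mm high in all: body 58 mm across up to 87 mm, then a shoulder narrowing to a straight black cap sleeve 31 mm across from 115 to 165 mm (the place to grip from above); cream label. About 0.4 kg.
- packed1: Brown glass syrup bottle, one of the four already standing in the crate (which cells varies; it has 7 mm of play each way), upright. Origin: centre of its underside, z up. 165 mm high in all: body 58 mm across up to 87 mm, then a shoulder narrowing to a straight black cap sleeve 31 mm across from 115 to 165 mm (the place to grip from above); cream label. About 0.4 kg.
- packed2: Brown glass syrup bottle, one of the four already standing in the crate (which cells varies; it has 7 mm of play each way), upright. Origin: centre of its underside, z up. 165 mm high in all: body 58 mm across up to 87 mm, then a shoulder narrowing to a straight black cap sleeve 31 mm across from 115 to 165 mm (the place to grip from above); cream label. About 0.4 kg.
- packed3: Brown glass syrup bottle, one of the four already standing in the crate (which cells varies; it has 7 mm of play each way), upright. Origin: centre of its underside, z up. 165 mm high in all: body 58 mm across up to 87 mm, then a shoulder narrowing to a straight black cap sleeve 31 mm across from 115 to 165 mm (the place to grip from above); cream label. About 0.4 kg.
- scanner: Dark grey barcode scanner with yellow bands, flat on its charging pad. 165 mm long (x), 34 mm thick (z), 0.22 kg. Origin: centre of its underside. Handle 44 mm wide (y) from x = -82 to +27 mm, head 62 mm wide from there to x = +82 mm. It reads straight ahead along +x from the red window in the head's end; always on, no trigger. Grip across the handle near x = -10 mm.
- scanner_window (a point): Centre of the scanner's window: x = +83 mm, y = 0, z = +17 mm from the scanner's origin; axes as the scanner's (x is the reading direction).
- charger: The scanner's charging pad: flat black plate fixed to the counter, 200 (its x) by 120 (its y) by 8 mm thick. Origin: centre of its underside; the scanner lies on its top, 8 mm above it, its long axis roughly along the plate's, and starts near its centre.
- green_bottle: Bystander: green glass bottle with white label and red cap, 58 mm across, 173 mm high, on the counter near the loose brown ones. Not to be packed. Origin: centre of its underside.
- mustard_jar: Bystander: squat mustard jar with yellow lid, 68 mm across, 85 mm high. Origin: centre of its underside.
- spray_can: Bystander: white and green spray can, 60 mm across, 190 mm high. Origin: centre of its underside.
- jug: Bystander: clear plastic measuring jug, 90 mm across, 120 mm high, with a handle. Origin: centre of its underside.
- spatula: Bystander: spatula, 200 mm long, red handle, lying flat on the counter nearest the robot (under 30 mm high). Origin: under its middle, x along its length.

How it is judged (in metres and radians):
On the way, in this order (a step that is already met when the one before it is completed fails the run):
1. both loose bottles stand upright in cells of the crate, let go (x of bottle_a in the frame of crate between -0.075 and 0.075 m and y of bottle_a in the frame of crate between -0.115 and 0.115 m and z of each of bottle_a, bottle_b in the frame of crate below 0.017 m and angle between each of bottle_a, bottle_b's own z axis and vertical below 0.1 rad and contact force between the fingers and bottle_a below 0.3 N and linear speed of each of bottle_a, bottle_b below 0.03 m/s and x of bottle_b in the frame of crate between -0.075 and 0.075 m and y of bottle_b in the frame of crate between -0.115 and 0.115 m and contact force between the fingers and bottle_b below 0.3 N), for 0.2 s.
2. the scanner, held still (< 30 mm/s), points at the label from its front: window 50 to 180 mm off, beam within 25 mm sideways and 18 mm in height of its centre, within 50 degrees of square (x of label in the frame of scanner_window between 0.05 and 0.18 m and y of label in the frame of scanner_window between -0.025 and 0.025 m and z of label in the frame of scanner_window between -0.018 and 0.018 m and x of scanner_window in the frame of label above 0.02 m and angle between the x axis of scanner and the x axis of label, either way round below 0.87 rad and linear speed of scanner below 0.03 m/s and angular speed of scanner below 0.3 rad/s and contact force between the fingers and scanner above 0.5 N), for 1 s.
At the end, for the whole second after the job is handed in: All six brown bottles stand upright (within 6 degrees) on the floor of the crate's cells, one per cell, the two new ones released and still; the scanner lies flat and still on its charging pad, its centre within 60 mm lengthwise and 45 mm crosswise of the pad's centre (all of step 1 and x of packed0 in the frame of crate between -0.075 and 0.075 m and y of packed0 in the frame of crate between -0.115 and 0.115 m and z of each of packed0, packed1, packed2, packed3 in the frame of crate below 0.017 m and angle between each of packed0, packed1, packed2, packed3's own z axis and vertical below 0.1 rad and x of packed1 in the frame of crate between -0.075 and 0.075 m and y of packed1 in the frame of crate between -0.115 and 0.115 m and x of packed2 in the frame of crate between -0.075 and 0.075 m and y of packed2 in the frame of crate between -0.115 and 0.115 m and x of packed3 in the frame of crate between -0.075 and 0.075 m and y of packed3 in the frame of crate between -0.115 and 0.115 m and x of scanner in the frame of charger between -0.06 and 0.06 m and y of scanner in the frame of charger between -0.045 and 0.045 m and z of scanner in the frame of charger below 0.014 m and angle between scanner's own z axis and vertical below 0.12 rad and linear speed of scanner below 0.02 m/s); the robot touches nothing.
It fails at once if a bottle or the scanner is dropped (falls free of the fingers faster than 0.5 m/s) ((contact force between the fingers and bottle_a below 0.1 N and linear speed of bottle_a above 0.5 m/s) or (contact force between the fingers and bottle_b below 0.1 N and linear speed of bottle_b above 0.5 m/s) or (contact force between the fingers and scanner below 0.1 N and linear speed of scanner above 0.5 m/s)).
It fails at once if a loose brown bottle is tipped more than 35 degrees (angle between any of bottle_a, bottle_b's own z axis and vertical above 0.61 rad).
It fails at once if a bottle already in the crate is taken out or tipped (moved over 35 mm or leaning over 20 degrees) (distance of any of packed0, packed1, packed2, packed3 from where it was at the start of the episode above 0.035 m or angle between any of packed0, packed1, packed2, packed3's own z axis and vertical above 0.35 rad).
It fails at once if the green bottle, mustard jar, spray can, jug or spatula is moved more than 30 mm (distance of any of green_bottle, mustard_jar, spray_can, jug, spatula from where it was at the start of the episode above 0.03 m).
It also fails if it takes over 72 s, if anything falls off the work surface, if the arm or the gripper's body presses on something with over 40 N, if the wrist force passes 120 N, or if a joint passes its speed limit or range.

## Robot

A 6-joint arm with a two-finger parallel gripper is mounted at the origin on the work surface. World frame = base frame: x ahead of the robot, y to its left, z up, the work surface at z = 0. Lengths are in mm, angles in rad, forces in N, time in s.
With the tool pointing down it reaches from about 275 to 825 mm from the base axis. Payload 5.2 kg.
Tool frame: the origin (TCP) lies at the very end of the fingers, on their centre line; the grasp point (between the pads) lies 19 mm behind it; z points along the fingers, y is the direction in which the jaws open and shut (so a half turn about z gives the same grasp; the last joint's range is limited). The gripper opens to 93 mm and grips with 3 to 60 N. Pads are 15 mm wide; open, the fingers measure 128 mm over their backs; the gripper's body (75 mm by 188 mm) begins 65 mm behind the grasp point.
Start: joints at [-1.355, 0.259, 1.535, -0, 1.348, -0.203], TCP at [223.686, -502.463, 188.253] pointing down, gripper open.
Joint ranges: [-3.14, 3.14], [-0.91, 2.08], [0.19, 2.58], [-1.22, 4.36], [0.22, 2.71], [-3.12, 3.12]. Speed limits (rad/s): [2.57, 2.57, 3.14, 3.14, 3.14, 3.14].

## Interface

Orientations are given as [roll, pitch, yaw] about the fixed x, y, z axes, in that order (R = Rz(yaw) Ry(pitch) Rx(roll)).
In Python, from bench import robot gives the robot as it stands. The module is installed in compiled form; this text tells all that it offers. Calls block until the motion is done:
- robot.move_ptp(position, orientation): joint-space move of the TCP to a pose.
- robot.move_linear(position, ori=None, speed=150, f_stop=None): straight line of the TCP; ori=None keeps the orientation; speed is the mean speed in mm/s. With f_stop (N) it stops when the force on the tool has changed by that much, and returns True; else False.
- robot.move_j(angles): joint-space move.
- robot.move_gripper(opening): opening from 0.0 (shut) to 1.0 (fully open); the grip force is fixed at half the most; returns when the fingers have stopped.
- robot.sleep(seconds).
- robot.inverse_kinematics(position, orientation): joint angles nearest the present ones, or None.
- robot.get_image(name): name is "side" or "top"; returns a dict with "img" (480x640x3 uint8, blue, green, red), "fovy" (degrees; the focal length in pixels is half the picture's height over the tangent of half this angle, whatever the lens; pixels are square), "cx", "cy" (the principal point, pixels), "eye" and "orientation" of the camera in the world. Camera axes: x right, y down, z forward; pixel columns grow to the right and rows downward; lengths in mm; the calibration is good to about 2 mm. A picture is of the moment at which its call begins. There is no depth.
A pose or a line that the arm cannot do raises robot.MotionError and nothing moves.
- robot.hand_in(): hands the job in, once; it reports no verdict.
Readings, each from a call of its own:
- robot.current_t(): time.
- robot.current_qpos(): joint angles.
- robot.current_joint_vel(): joint speeds.
- robot.current_joint_efforts(): joint torques, N m.
- robot.current_tcp_pos(): TCP position.
- robot.current_eef_rot(): TCP orientation.
- robot.current_contact_force(): force on the tool from outside, world axes, zero at the start.
- robot.current_ft_torque(): the same for the moment, N m.
- robot.current_gripper_width(): opening from 0.0 (shut) to 1.0 (fully open).
Only numpy, scipy, OpenCV 4.12 (cv2) and the standard library are available. Lean on these libraries where they do the work, as an engineer would, in place of code of your own. Each camera call takes 0.05 s, during which the arm holds its last target. There are 200 camera calls.

## Working session

There is one attempt and no reset: what is moved stays moved. The work goes in short steps, each a Python script; the robot and the scene stay as the last script left them, time stands still between calls to the robot, and variables do not carry over. Pictures are saved under pics/ and viewed, about 8 in all and at most 12, crops included, and the job is handed in when it is done.

```bash
mkdir -p pics
python3 - <<'E'
from bench import robot
import cv2
for n in ("top","side"):
    d=robot.get_image(n); cv2.imwrite(f"pics/{n}0.png",d["img"])
    print(n,{k:v for k,v in d.items() if k!="img"})
print(robot.current_t(),robot.current_eef_rot())
E
```

```text
top {'fovy': 50.07983753424381, 'cx': 318.01199047077415, 'cy': 238.0578157461391, 'eye': array([369.08961188, -43.67485515, 988.67101224]), 'orientation': array([-2.89952189e+00,  1.28228988e-03, -1.59740103e+00])}
side {'fovy': 47.19477942512246, 'cx': 328.38179852164205, 'cy': 225.93598734488958, 'eye': array([ 57.21617526, 893.46036071, 939.85973427]), 'orientation': array([-2.25605473,  0.01239065, -2.63041803])}
0.1 [-3.13993241e+00 -3.67826370e-04  4.18760646e-01]
```

View pics/top0.png

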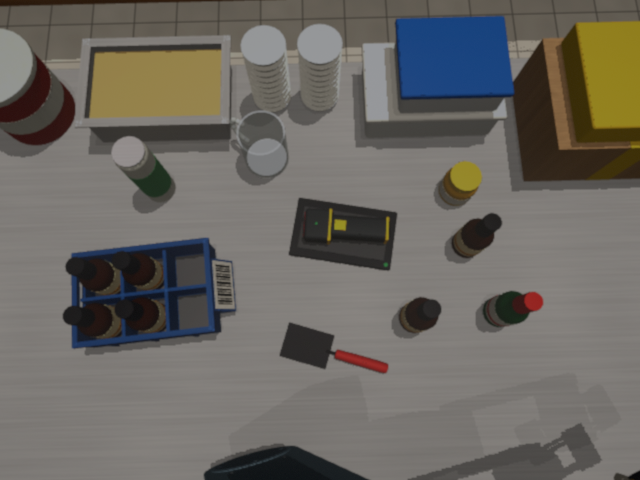

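View pics/side0.png

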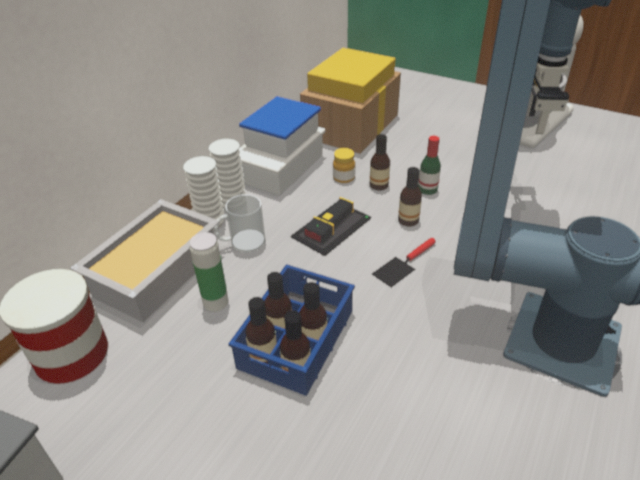

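The top view shows +y to the left. The crate's two empty cells are at its -y (right) end, next to the label. The loose bottle caps are near (491,222) and (431,308), the green bottle's near (532,302). The scanner is at (345,225) with its head to the left, towards the crate. I'll zoom in for measurements.

```bash
cat > h.py <<'E'
import numpy as np, cv2
from bench import robot
from scipy.spatial.transform import Rotation as R
def cam(d):
    f=240/np.tan(np.radians(d["fovy"])/2)
    return f,d["cx"],d["cy"],np.array(d["eye"]),R.from_euler("xyz",d["orientation"]).as_matrix()
def pix2w(c,u,v,z):
    f,cx,cy,e,M=c; r=M@np.array([(u-cx)/f,(v-cy)/f,1]); return e+r*(z-e[2])/r[2]
def w2pix(c,p):
    f,cx,cy,e,M=c; q=M.T@(np.array(p)-e); return np.array([f*q[0]/q[2]+cx,f*q[1]/q[2]+cy])
E
python3 - <<'E'
import cv2
t=cv2.imread("pics/top0.png")
def crop(u0,v0,u1,v1,s,n):
    c=cv2.resize(t[v0:v1,u0:u1],None,fx=s,fy=s,interpolation=cv2.INTER_CUBIC)
    c=cv2.convertScaleAbs(c,alpha=1.6,beta=10)
    for u in range(u0-u0%20+20,u1,20): cv2.line(c,((u-u0)*s,0),((u-u0)*s,8),(0,255,0),1); cv2.putText(c,str(u),((u-u0)*s+2,12),0,.4,(0,0,255),1)
    for v in range(v0-v0%20+20,v1,20): cv2.line(c,(0,(v-v0)*s),(8,(v-v0)*s),(0,255,0),1); cv2.putText(c,str(v),(2,(v-v0)*s+12),0,.4,(0,0,255),1)
    cv2.imwrite(n,c)
crop(60,230,245,355,4,"pics/cA.png"); crop(285,190,550,340,3,"pics/cB.png")
E
```

```text
(no output)
```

View pics/cA.png

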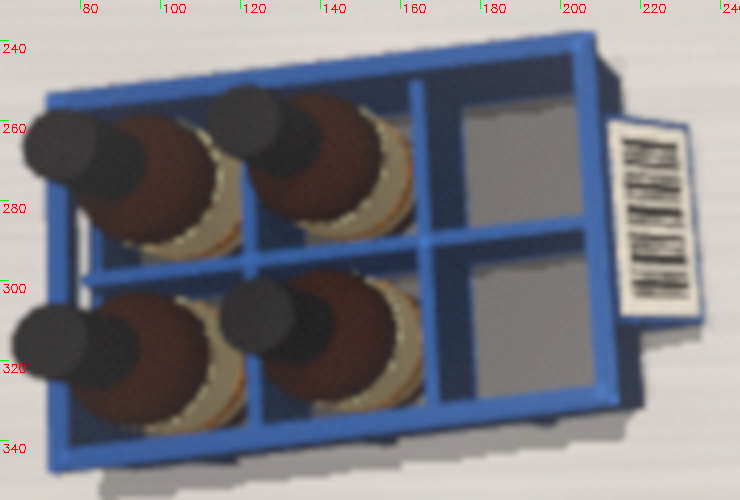

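View pics/cB.png

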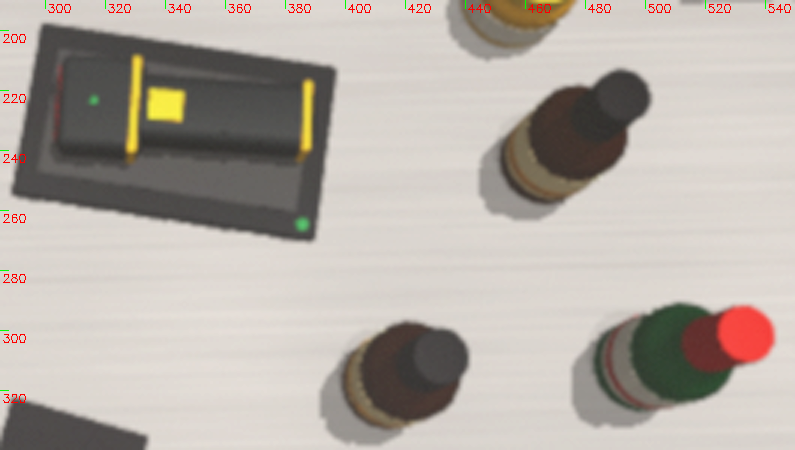

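```bash
cat > m.py <<'E'
from h import *
from scipy.optimize import least_squares
d=robot.get_image("top"); c=cam(d)
A=lambda x,y:(60+x/4,230+y/4); B=lambda x,y:(285+x/3,190+y/3)
def fit(loc,pix,z0,g):
    loc=np.array(loc,float)
    def w(p): 
        return np.array([[p[0]+np.cos(p[2])*l[0]-np.sin(p[2])*l[1],p[1]+np.sin(p[2])*l[0]+np.cos(p[2])*l[1],l[2]] for l in loc])
    r=least_squares(lambda p:np.ravel([w2pix(c,q)-u for q,u in zip(w(p),pix)]),g)
    return r.x,np.round(r.fun,1)
# crate: +x up in image, +y left
loc=[(81,120,85),(81,-120,85),(-81,-120,85),(-81,120,85)]
crate,e=fit(loc,[A(47,93),A(595,32),A(618,403),A(50,470)],85,[400,250,0]); print("crate",crate,e)
cr,sr=np.cos(crate[2]),np.sin(crate[2]); 
Wc=lambda x,y:(crate[0]+cr*x-sr*y,crate[1]+sr*x+cr*y)
print("label px",w2pix(c,[*Wc(0,-140),52]),"seen",A(658,219))
print("cells",Wc(39,-78),Wc(-39,-78))
for n,p,z in (("b1",B(623,97),165),("b2",B(441,356),165),("green",B(746,333),173)): print(n,pix2w(c,*p,z))
for x,y in ((60,145),(285,122),(262,316),(245,88)): print("packed cap",pix2w(c,*A(x,y),165))
ch,e=fit([(100,60,8),(100,-60,8),(-100,60,8),(-100,-60,8)],[B(13,194),B(42,24),B(315,240),B(335,68)],8,[450,0,1.6]); print("charger",ch,e)
for n,p in (("headend",(63,105)),("band1",(134.5,104.5)),("band2",(307.5,115.5))): print(n,pix2w(c,*B(*p),42))
E
python3 m.py
```

```text
crate [5.03299530e+02 2.64939552e+02 8.97414869e-02] [ 1.9  1.4 -1.8  1.6 -1.5 -1.1  1.4 -1.5]
label px [224.46989833 285.16477245] seen (224.5, 284.75)
cells (np.float64(549.1330353648792), np.float64(190.7486515924116)) (np.float64(471.44691247307134), np.float64(183.75820739773275))
b1 [ 591.53058799 -339.13263782  165.        ]
b2 [ 451.43112093 -226.88536313  165.        ]
green [ 458.41575508 -387.26335247  173.        ]
packed cap [535.75891313 349.27949844 165.        ]
packed cap [542.86651007 258.14069242 165.        ]
packed cap [463.99114729 262.5472346  165.        ]
packed cap [557.55202055 275.41584798 165.        ]
charger [619.34901205 -99.55977947   1.39033349] [-0.8  0.5 -0.5 -0.7  0.4  0.7  1.  -0.7]
headend [629.08321459 -26.42735881  42.        ]
band1 [628.18608553 -71.94332544  42.        ]
band2 [ 617.98036724 -181.6053051    42.        ]
```

Crop A shows the crate rim corners, and the fit agrees with the label to 0.4 px. Crop B shows the loose caps at full-image (492.7,222.3) and (432,308.7), plus the scanner bands and pad. Next I'll cross-check by projecting these estimates into the side view.

```bash
cat >> h.py <<'E'
CR=np.array([503.3,264.9]); CY=0.0897
def Wc(x,y): return CR+R.from_euler("z",CY).as_matrix()[:2,:2]@[x,y]
B1=(591.5,-339.1); B2=(451.4,-226.9); SC=(621.6,-106.); SY=1.478
E
python3 - <<'E'
from h import *
d=robot.get_image("side");c=cam(d);im=d["img"];s=4
def mk(u0,v0,w,h,pts,n):
    o=cv2.resize(im[v0:v0+h,u0:u0+w],None,fx=s,fy=s,interpolation=cv2.INTER_CUBIC)
    for p in pts:
        q=(w2pix(c,p)-[u0,v0]+.5)*s; cv2.drawMarker(o,tuple(int(a) for a in q),(0,255,0),0,12,1)
    return o
o1=mk(285,130,165,125,[(*B1,165),(*B2,165),(*B1,0),(*B2,0),(*SC,42),*[(SC[0]+a*np.cos(SY),SC[1]+a*np.sin(SY),42) for a in(82,-82)]],0)
o2=mk(225,260,140,140,[(*Wc(x,y),85) for x in(-81,81) for y in(-120,120)]+[(*Wc(x,-78),10) for x in(-39,39)],0)
cv2.imwrite("pics/s1.png",cv2.resize(o1,(660,500)));cv2.imwrite("pics/s2.png",o2)
E
```

```text
(no output)
```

View pics/s1.png

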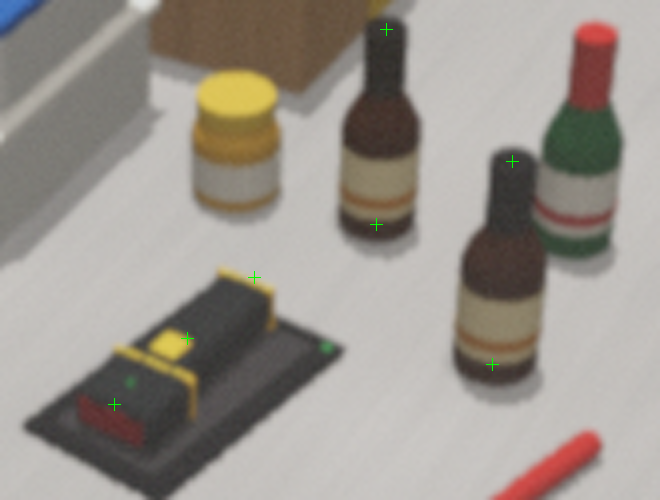

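View pics/s2.png

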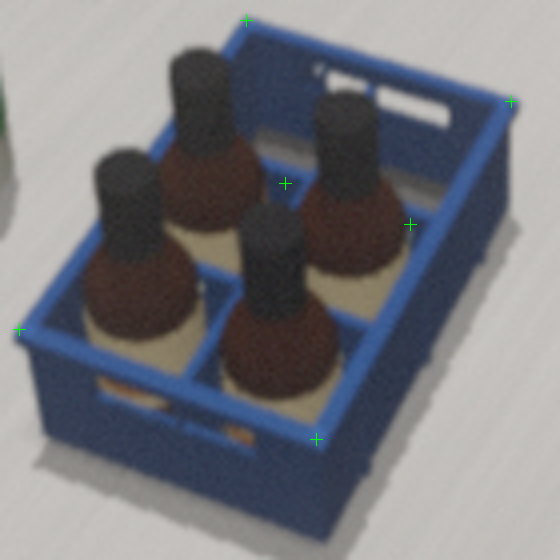

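The side view confirms the estimates. The cap, base, scanner and crate rim markers all fall within about 1–2 px of the objects. Packing the first bottle.

```bash
cat >> h.py <<'E'
P=np.pi
def pack(b,cell,g=130,up=270):
    o=[P,0,P/2+CY]
    robot.move_gripper(0.75)
    robot.move_ptp([*b,up-60],o)
    if robot.move_linear([*b,g],speed=120,f_stop=12): raise SystemExit("hit on pick")
    robot.move_gripper(0.0); print("grip mm",robot.current_gripper_width()*93)
    robot.move_linear([*b,up],speed=150)
    t=Wc(*cell)
    robot.move_linear([*t,up],speed=220); robot.sleep(0.2)
    print("t",robot.current_t(),"width",robot.current_gripper_width()*93)
    if robot.move_linear([*t,g+25],speed=90,f_stop=10): print("contact early",robot.current_tcp_pos(),robot.current_contact_force()); raise SystemExit
    print("touch",robot.move_linear([*t,g+8],speed=25,f_stop=4),robot.current_tcp_pos(),robot.current_contact_force())
def release(up=240):
    robot.move_gripper(0.52); p=robot.current_tcp_pos()
    robot.move_linear([p[0],p[1],up],speed=150); print("t",robot.current_t())
E
python3 - <<'E'
from h import *
pack(B1,(39,-78))
E
```

```text
grip mm 29.473162752702883
t 7.7 width 29.71097328876394
touch True [549.47851371 190.635911   139.67622147] [1.95989426 0.78752267 1.39661136]
```

Contact came at TCP z = 139.7, matching the expected 140, so it is standing on the cell floor. Releasing it and packing the second.

Run:
```python
from h import *
release(); pack(B2,(-39,-78))
```

```text
t 11.0833
grip mm 29.72521941067182
t 18.1 width 29.26343266843146
touch True [470.62362589 183.67801778 139.51083306] [0.51876739 0.14116446 2.38365259]
```

Run:
```python
from h import *
release(260)
robot.move_ptp([SC[0]-10*np.cos(SY),SC[1]-10*np.sin(SY),160],[P,0,SY])
d=robot.get_image("side");i=d["img"]
a=cv2.resize(i[250:400,220:370],None,fx=3.5,fy=3.5)
cv2.imwrite("pics/p1.png",a); print(robot.current_t())
```

```text
t 21.6167
22.9833
```

View pics/p1.png

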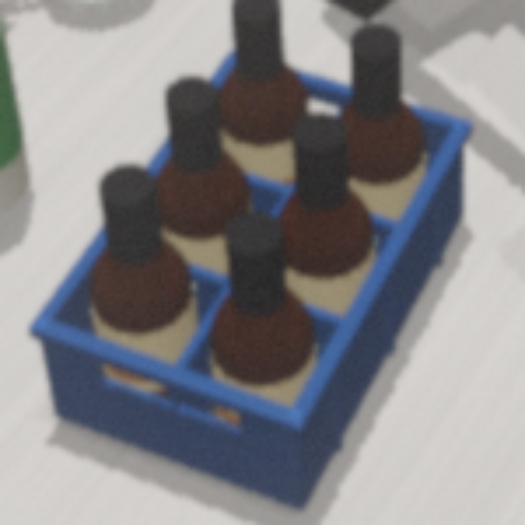

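All six bottles stand upright, one per cell, with the new ones in the two rear cells at (258,40) and (376,65). Now the scanner.

```bash
cat >> h.py <<'E'
G=np.array([SC[0]-10*np.cos(SY),SC[1]-10*np.sin(SY)])
def scanpose(t=0.35,dist=100):
    M=R.from_euler("xyz",[0,t,P/2+CY]).as_matrix()
    lab=np.array([*Wc(0,-140),52.])
    return lab-M@np.array([dist+93,0,13.]),[P,t,P/2+CY]
E
python3 - <<'E'
from h import *
robot.move_gripper(0.75)
if robot.move_linear([*G,11.5],speed=100,f_stop=10): print("hit",robot.current_tcp_pos()); raise SystemExit
robot.move_gripper(0.0); print("grip mm",robot.current_gripper_width()*93, robot.current_tcp_pos())
robot.move_linear([*G,130],speed=80)
p,o=scanpose(); print(p)
robot.move_ptp([p[0],p[1]-30,p[2]+60],o)
robot.move_linear(list(p),speed=80); robot.sleep(0.3)
for n in("top","side"): cv2.imwrite(f"pics/sc_{n}.png",robot.get_image(n)["img"])
print(robot.current_tcp_pos(),robot.current_eef_rot(),robot.current_gripper_width()*93,robot.current_t())
a=cv2.imread("pics/sc_top.png")[200:350,190:390];b=cv2.imread("pics/sc_side.png")[180:330,230:430]
cv2.imwrite("pics/sc.png",cv2.resize(np.vstack([a,b]),None,fx=2,fy=2,interpolation=cv2.INTER_CUBIC))
E
```

```text
grip mm 0.8913939293705087 [ 621.0082749  -116.09615209   11.91930248]
[532.48119829 -59.54695008 105.96743157]
[532.55062353 -59.66110457 106.17257033] [3.14118499 0.3500948  1.66020758] 0.4890378843122257 29.8917
```

View pics/sc.png

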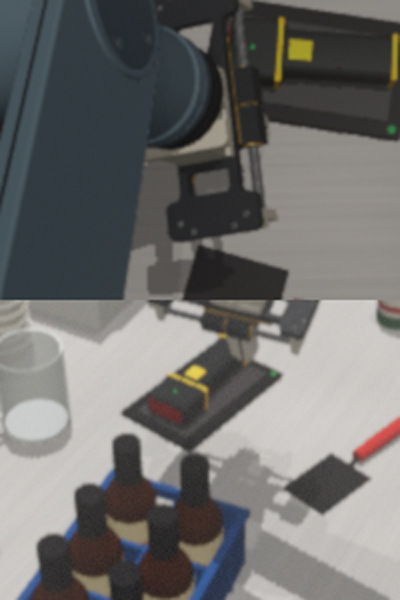

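The gripper shut on nothing (0.9 mm), and both views show the scanner unmoved on its pad with its bands at the same pixels as before. I'll go back and check the width at each step.

Run:
```python
from h import *
w=lambda s:print(s,round(robot.current_gripper_width()*93,1),np.round(robot.current_tcp_pos(),1),np.round(robot.current_eef_rot(),3),np.round(robot.current_contact_force(),1),robot.current_t())
robot.move_gripper(0.75); w("open")
robot.move_linear([532,-70,160],speed=200)
robot.move_ptp([*G,70],[P,0,SY]); w("hover")
print(robot.move_linear([*G,12],speed=100,f_stop=10)); w("down")
d=robot.get_image("side"); cv2.imwrite("pics/g0.png",d["img"])
t=robot.get_image("top"); cv2.imwrite("pics/g1.png",t["img"])
print(w2pix(cam(d),[*G,12]))
cv2.imwrite("pics/g.png",cv2.resize(np.hstack([d["img"][170:270,270:410],t["img"][180:280,280:420]]),None,fx=2.8,fy=2.8,interpolation=cv2.INTER_CUBIC))
```

```text
open 69.8 [532.5 -59.5 105.9] [-3.142  0.35   1.661] [-0.5  0.4  0.6] 31.075
hover 69.9 [ 619.  -116.2   67.6] [-3.137e+00 -1.000e-03  1.476e+00] [-0.4  0.2 -0.6] 32.1167
False
down 69.9 [ 621.1 -115.6   12.7] [3.141 0.    1.479] [-0.3 -0.5  0. ] 32.85
[333.52464396 221.00734758]
```

View pics/g.png

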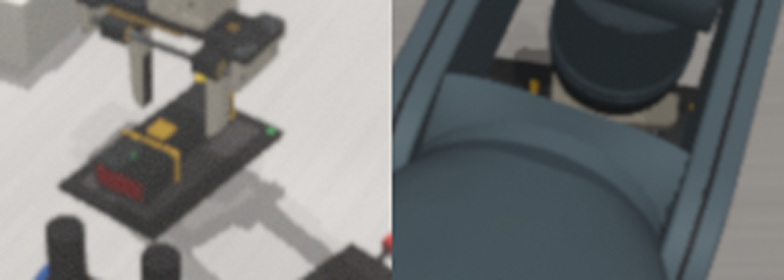

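Fingers straddle the handle: near finger tip at (212,138) in the crop, far one at (143,103). I'll close in steps and watch the width.

Run:
```python
from h import *
c=cam(robot.get_image("side"))
for s in(-35,35): print(s,w2pix(c,[G[0]+s,G[1]-s*.09,12]))
w=lambda s:print(s,round(robot.current_gripper_width()*93,1),np.round(robot.current_tcp_pos(),1),np.round(robot.current_contact_force(),1),robot.current_t())
for f in(.6,.5,.44):
    robot.move_gripper(f); w(f)
d=robot.get_image("side"); cv2.imwrite("pics/k.png",cv2.resize(d["img"][150:270,270:430],None,fx=4,fy=4,interpolation=cv2.INTER_CUBIC))
```

```text
-35 [344.43665749 225.5613886 ]
35 [322.84009411 216.54823669]
0.6 55.7 [ 620.7 -116.    12. ] [-0.4 -0.4 -1. ] 33.4917
0.5 46.3 [ 620.7 -115.9   12. ] [-0.3  0.2 -0.1] 33.9167
0.44 41.0 [ 620.7 -116.    12. ] [-0.5 -0.2  0.1] 34.2833
```

View pics/k.png

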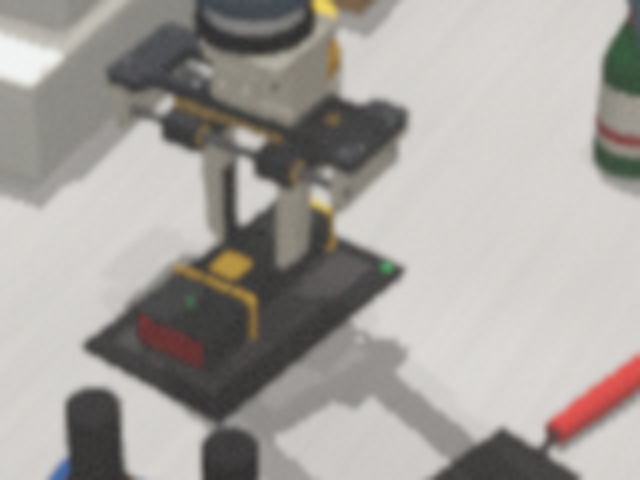

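Run:
```python
from h import *
c=cam(robot.get_image("side"))
for z in(12,25,35,45,55): print(z,[np.round(w2pix(c,[G[0]+s,G[1]-s*.09,z]),1) for s in(-29,-21,21,29)])
print("seen near (343,217), far (323.7,208.7)")
```

```text
12 [array([342.5, 224.8]), array([340. , 223.7]), array([327.1, 218.3]), array([324.7, 217.3])]
25 [array([342.6, 221. ]), array([340. , 219.9]), array([327. , 214.6]), array([324.6, 213.5])]
35 [array([342.6, 218. ]), array([340.1, 217. ]), array([327. , 211.6]), array([324.5, 210.6])]
45 [array([342.6, 215.1]), array([340.1, 214. ]), array([326.9, 208.7]), array([324.5, 207.7])]
55 [array([342.6, 212.1]), array([340.1, 211. ]), array([326.9, 205.7]), array([324.4, 204.7])]
seen near (343,217), far (323.7,208.7)
```

The pixels put the real fingertips at z ≈ 40 when the readout says 12, so the fingers closed just above the scanner's 42 mm top. The true tip is about 30 mm behind the reported TCP, which means the bottles were held only by the top of their caps. I'll find the tip height by touching down gently on the pad, beside the handle.

Run:
```python
from h import *
w=lambda s:print(s,round(robot.current_gripper_width()*93,1),np.round(robot.current_tcp_pos(),1),np.round(robot.current_contact_force(),1),robot.current_t())
robot.move_linear([*G,22],speed=100)
robot.move_gripper(0.75); w("open")
print(robot.move_linear([*G,-10],speed=60,f_stop=5)); w("a")
print(robot.move_linear([*G,-30],speed=25,f_stop=5)); w("b")
```

```text
open 69.6 [ 620.7 -116.    22. ] [ 0.3 -0.8 -0.2] 35.3083
False
a 69.9 [ 620.7 -115.9  -10.2] [ 0.7  0.6 -0.3] 35.9917
True
b 70.0 [ 620.7 -116.   -22.1] [-1.8 -0.   4.9] 36.5417
```

Contact at a reported z of -22.1 on the 8 mm pad gives an offset of 30 mm. Gripping with the correction.

```bash
cat >> h.py <<'E'
ZG=-18.5
def scanpose(t=0.35,dist=100):
    M=R.from_euler("xyz",[0,t,P/2+CY]).as_matrix()
    return np.array([*Wc(0,-140),52.])-M@np.array([dist+93,0,17+8-ZG]),[P,t,P/2+CY]
E
python3 - <<'E'
from h import *
w=lambda s:print(s,round(robot.current_gripper_width()*93,1),np.round(robot.current_tcp_pos(),1),np.round(robot.current_contact_force(),1),robot.current_t())
robot.move_linear([*G,ZG],speed=30)
robot.move_gripper(0.0); w("grip")
if robot.current_gripper_width()*93<35: raise SystemExit("no grip")
robot.move_linear([*G,100],speed=100); w("lift")
p,o=scanpose(); print(p)
robot.move_ptp([p[0],p[1]-30,p[2]+50],o)
robot.move_linear(list(p),speed=80); robot.sleep(0.3); w("scan")
a=robot.get_image("top")["img"][200:350,190:390];b=robot.get_image("side")["img"][180:330,230:430]
cv2.imwrite("pics/sd.png",cv2.resize(np.hstack([a,b]),None,fx=2,fy=2,interpolation=cv2.INTER_CUBIC))
c=cam(robot.get_image("side")); M=R.from_euler("xyz",[0,.35,P/2+CY]).as_matrix()
lab=np.array([*Wc(0,-140),52.]); 
for n,q in(("window",lab-M@[100,0,0]),("headtop",lab-M@[101,0,-17]),("tail top",lab-M@[265,0,-17])): print(n,2*(w2pix(c,q)-[230,180])+[400,0])
E
```

```text
grip 43.7 [ 620.7 -116.   -18.6] [ 0.5 -0.8 -1.4] 37.3667
lift 43.7 [ 620.1 -115.8   99.1] [-0.   0.3 -2.1] 38.7
[533.41805773 -69.96328687  77.31656383]
scan 44.0 [533.6 -70.1  77.7] [-0.2 -0.  -1.8] 40.35
window [617.67144845 126.17252251]
headtop [616.01201065 118.17182203]
tail top [665.41912825   9.03890081]
```

View pics/sd.png

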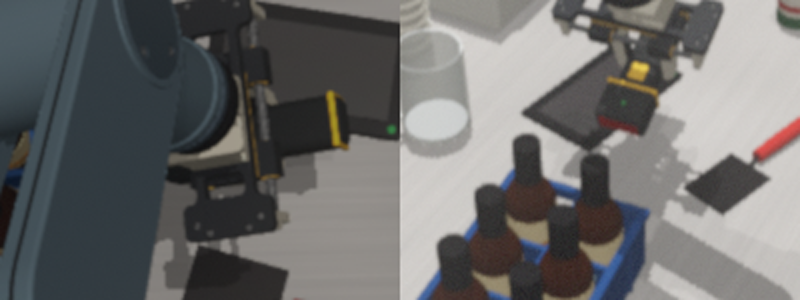

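The scanner is held, and its red window is at (620,124) against a predicted (618,126), pointing at the label. I'll hold it there, then lay it back.

Run:
```python
from h import *
w=lambda s:print(s,round(robot.current_gripper_width()*93,1),np.round(robot.current_tcp_pos(),1),np.round(robot.current_contact_force(),1),robot.current_t())
robot.sleep(1.8); w("held")
p,o=scanpose()
robot.move_linear([p[0],p[1]-30,p[2]+50],speed=100)
robot.move_ptp([*G,60],[P,0,SY]); robot.sleep(.2)
robot.move_linear([*G,ZG+12],speed=80,f_stop=10)
print(robot.move_linear([*G,ZG-1],speed=25,f_stop=4)); w("down")
robot.move_gripper(0.75); robot.sleep(.2)
robot.move_linear([*G,150],speed=120)
robot.move_ptp([300,-400,200],[P,0,0.42]); robot.sleep(.3); w("away")
cv2.imwrite("pics/end.png",robot.get_image("top")["img"])
```

```text
held 44.1 [533.4 -70.   77.3] [ 0.   0.3 -3.2] 42.3
True
down 44.0 [ 620.6 -115.9  -18.7] [1.3 0.1 5.1] 45.2417
away 69.8 [ 300.5 -399.7  199.9] [-0.1 -0.3 -1. ] 49.5417
```

View pics/end.png

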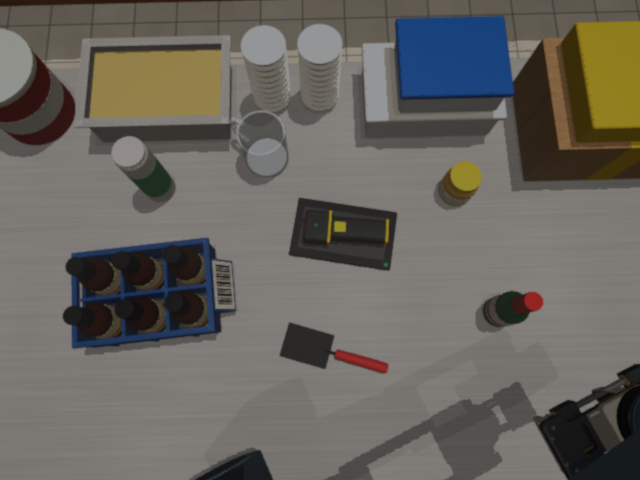

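The final view shows all six bottles upright in the crate at (75–215, 245–340). The scanner is flat on its pad at (345,228), the bystanders haven't moved, and the arm is clear. Handing in.

```bash
python3 -c "
from bench import robot
print(robot.hand_in(),robot.current_t())"
```

```text
the job is handed in; nothing more can be done
the job is handed in; nothing more can be done
```

I packed both loose bottles into the two empty cells at the label end and set each down on touch. I then held the scanner about 10 cm from the label, tilted down 20°, for about 2 s, laid it back on its pad and handed in at about 50 s.

**Last checks:**
- The final top view shows six upright bottles, one per cell, and the scanner flat on its pad. No bystander has visibly moved, and the arm is clear.
- In the scan pose, the window was within about 2 px of where I predicted in the side view.

**What went wrong:**
- **Missed grasp:** My first attempt on the scanner closed on nothing, and I carried the empty gripper to the scan pose before I noticed. The scanner did not move.
- **Cause:** The real fingertips sit about 30 mm behind the reported TCP. I confirmed this with the side camera and a 5 N touch on the pad, then corrected for it.
- **Effect on the bottles:** They were gripped before I knew about the offset, so the fingers held only about the top 6 mm of each cap. They were still carried and set down without slipping.
- **Crate fit:** The crate corners I measured were about 1.5 px further out than the given size on every side. I used the centre, and the label position agreed with it.

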